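# Build a filter stack on its post and swing the cap over it

## Robot

A 7-joint arm with a two-finger parallel gripper is mounted at the origin on the work surface. World frame = base frame: x ahead of the robot, y to its left, z up, the work surface at z = 0. Lengths are in m, angles in rad, forces in N, time in s.
With the tool pointing down it reaches from about 0.425 to 0.825 m from the base axis. Payload 3.6 kg.
Tool frame: the origin (TCP) lies midway between the tips of the shut fingers; the grasp point (between the pads) lies 19 mm behind it; z points along the fingers, y is the line along which they close (so a half turn about z gives the same grasp; the last joint's range is limited). The gripper opens to 93 mm and grips with 3 to 60 N. Pads are 15 mm wide; open, the fingers measure 128 mm over their backs; the gripper's body (75 mm by 188 mm) begins 65 mm behind the grasp point.
Start: joints at [-0.026, 0.615, -0.013, 1.423, 0.008, 1.103, -0.04], TCP at [0.65, 0, 0.219] pointing down, gripper open.
Joint ranges: [-3.12, 3.12], [-0.3, 2.06], [-1.34, 1.32], [0.26, 2.42], [-1.36, 4.5], [0.01, 1.98], [-2.84, 2.84]. Speed limits (rad/s): [2.79, 2.79, 3.14, 3.14, 3.14, 3.14, 3.14].

## Interface

Orientations are given as a unit quaternion [w, x, y, z].
In Python, from workcell import r, cams gives the robot as it stands.
- The arm moves only by the shell command python3 -m creep 'ROWS'. ROWS is JSON, a list of rows, each a list of 7 numbers: the shift along the tool's x, y, z in m, then the turn, a rotation vector about the tool's x, y, z in rad, then the closure, from 0 (fully open) to 1 (shut). In form: [[dx, dy, dz, wx, wy, wz, gripper], ...]. A call has 1 to 20 rows; each row is the pose to reach, as a shift and turn from the pose commanded when the call began, along the tool's axes at that moment; what a row does not reach only later rows make up. A row lasts 1/12 s, in which the tool goes at most 41.7 mm and 7.16 degrees, less where a joint would pass 70% of its speed; a pose out of reach is approached as far as the arm can. A call with a gripper value outside its range is refused whole. The fingers move at their own pace and stop on an object; the grip force is fixed at half the most. Time passes only in rows, so rows that repeat a pose let the fingers close. It gives the time, the measured TCP pose, the force, the opening and the grip force at its end, in the units of the state.
- r.state(): the state, without advancing time (a new reading comes with each control period).
- cams.camera(name): name is "scene" or "side" or "wrist"; returns the picture (420x560x3 uint8, red, green, blue); there is no depth.
- cams.calibration(name): a dict with "intrinsics" (3x3 intrinsics, pixels), "k1" (the pictures are not rectified: a ray, as slopes to the right and down, at radius r is drawn at 1 + k1 r^2 times it, then the intrinsics apply), "cam_to_world" (4x4, takes a point from camera to world coordinates); the wrist camera has in their place "mount" (4x4, takes a point from camera to tool coordinates, whose origin is the TCP and whose axes are the flange's). Camera axes: x right, y down, z forward; pixel columns grow to the right and rows downward; lengths in m; the calibration is good to about 2 mm. A picture is of the moment at which its call begins: read the wrist's pose just before it. calibration takes no time and is no camera call.
- r.close_job(): hands the job in; it is judged then, once.
Trained networks look in the newest picture that a camera, given by its name, has taken for a name from the list of things; names that differ only in an ending like _2 or _b are one class to them, and where a whole thing is asked for, a point or a joint stands for the part that bears it (a point fixed in the world has none). Each returns a list of dicts, best first, with "conf" (0 to 1); they miss things now and then, are a little off and sometimes report something else, mostly with a low value. They report only what shows in the picture. A call takes as long as a camera call.
- cams.regions_of(name, camera): "pixels" (420x560 bool, what is visible of it) and "bbox" ([centre column, centre row, width, height] in pixels, round what is visible of it).
The state is a dict: "t": time; "joint_pos": joint angles; "qd": joint speeds; "joint_torque": joint torques, N m; "tcp_pos": TCP position; "ee_rot": TCP orientation; "wrist_force": force on the tool from outside, world axes, zero at the start; "torque": the same for the moment, N m; "grip_width": finger opening in m; "grasp_force": force on a finger pad.
Only numpy, scipy, OpenCV 4.12 (cv2) and the standard library are available. Lean on these libraries where they do the work, as an engineer would, in place of code of your own. Each camera call takes 0.05 s, during which the arm holds its last target. There are 200 camera calls.

## Task

Build the filter stack on the post of the assembly fixture: first the wide perforated support with its boss up, then the plain round spacer, then the clamp ring with its square boss up, lowering each one down the post until it sits flat and not letting it drop. Then swing the fixture's hinged cap over and press it down until it rests on the clamp ring, and let go. Leave the drill, the jar and the parts bin where they are.

Things in the scene. Friction and masses are not known exactly. Their poses are not given: they have to be found in the camera images.
- fixture: Fixed assembly fixture. Aluminium base plate 120 mm (its x) by 215 mm (its y, -60 to +155 mm), 16 mm thick, with an upright steel post, 20 mm diameter. Origin: on the post's axis, at bench height; z up. Two grey cheeks at y = +111 to +145 mm, 146 mm high, carry the cap's hinge. Layers seat with their undersides 16, 52 and 87 mm above the bench; the full stack tops at 121 mm.
- post_top (a point): Centre of the post's top, 126 mm above the bench. The post is straight (20 mm across) up to 112 mm, then tapers to 8 mm across at the top.
- cap_hinge (a point): Middle of the cap's hinge axis, which is parallel to the fixture's x: at fixture y = +125 mm, 130 mm above the bench.
- cap (a joint): Angle of the swing-over cap, rad. 0: strap level, pointing to the fixture's -y over the post, its cap resting on a full stack; lowest -0.06. Grows as it opens: pi/2 is strap upright; it starts at 1.8 to 2.1, leaning away from the post towards the fixture's +y. Stiff hinge (0.35 N m): it stays where it is left; 2 to 5 N at the bar moves it.
- cap_bar (a point): Centre of the round cross bar at the free end of the cap's strap, 14 mm thick, 90 mm long, parallel to the hinge; 175 mm along the strap from the hinge and 15 mm to its outer (when shut, upper) side. Shut: fixture y = -50 mm, 145 mm above the bench. Strap 26 mm wide, 8 mm thick. Under it, 125 mm from the hinge, a black ring-shaped cap 50 mm across, 20 mm high, open below for the post's top.
- support: Filter support (first layer), steel: flat disc 100 mm across, 8 mm thick, with a circle of dark holes, and a round boss 46 mm across on it, 36 mm high overall. Bore 26 mm right through. Origin at the centre of its underside, z up towards the boss. About 0.3 kg, standing on the bench boss up.
- spacer: Spacer (second layer), steel: plain thick-walled sleeve, 60 mm across, 35 mm high, bore 26 mm right through. Origin at the centre of its underside, z up. About 0.25 kg, standing on the bench.
- clamp_ring: Clamp ring (third layer), steel: round flange 84 mm across, 10 mm thick, with a square boss 40 by 40 mm on it, 34 mm high overall. Bore 26 mm right through. Origin at the centre of its underside, z up towards the boss, x and y square to the boss's flat sides. About 0.3 kg, standing on the bench boss up.
- drill: Bystander: black cordless drill lying on its side, 175 mm long, 60 mm high; origin on the bench under its barrel. Leave it alone.
- jar: Bystander: jar with a black lid, 68 mm across, 80 mm high; origin at the centre of its underside. Leave it alone.
- bin: Bystander: grey open parts bin 110 by 170 mm, 60 mm high; origin at the centre of its underside. Leave it alone.

How it is judged:
By the outcome, as a careful person would: the job done as asked, in the order asked, and still so for the second after the job is handed in, with the robot touching nothing.
It also fails if it takes over 72 s, if anything falls off the work surface, if the arm or the gripper's body presses on something with over 40 N, if the wrist force passes 120 N, or if a joint passes its speed limit or range.

## Working session

There is one attempt and no reset: what is moved stays moved. The work goes in short steps, Python scripts to look and compute and a shell command to move; the robot and the scene stay as the last step left them, time stands still between calls to the robot, and variables do not carry over. Pictures are saved under pics/ and viewed, at most 10 in all, crops included, and the job is handed in when it is done.

```bash
ls; mkdir -p pics
cat > h.py <<'E'
import numpy as np, cv2
from workcell import r, cams
from scipy.spatial.transform import Rotation as R
def tool():
    s=r.state(); q=s['ee_rot']; T=np.eye(4); T[:3,:3]=R.from_quat([q[1],q[2],q[3],q[0]]).as_matrix(); T[:3,3]=s['tcp_pos']; return T
def pose(cam,T=None):
    c=cams.calibration(cam)
    return c, (c['cam_to_world'] if 'cam_to_world' in c else (tool() if T is None else T)@np.array(c['mount']))
def ray(cam,uv,T=None):
    c,M=pose(cam,T); M=np.array(M); uv=np.atleast_2d(np.array(uv,float))
    n=cv2.undistortPoints(uv[:,None],np.array(c['intrinsics'],float),np.array([c['k1'],0,0,0,0.]))[:,0]
    # k1 model identical to opencv
    d=np.c_[n,np.ones(len(n))]@M[:3,:3].T
    return M[:3,3],d
def atz(cam,uv,z,T=None):
    o,d=ray(cam,uv,T); return o+d*((z-o[2])/d[:,2])[:,None]
def proj(cam,P,T=None):
    c,M=pose(cam,T); W=np.linalg.inv(M); P=np.atleast_2d(np.array(P,float))
    return cv2.projectPoints(P,cv2.Rodrigues(W[:3,:3])[0],W[:3,3],np.array(c['intrinsics'],float),np.array([c['k1'],0,0,0,0.]))[0][:,0]
def snap(cam,name):
    T=tool(); im=cams.camera(cam); cv2.imwrite('pics/'+name+'.png',im[:,:,::-1]); return T,im
E
python3 - <<'E'
from h import *
for c in ['scene','side','wrist']:
    T,im=snap(c,c+'0')
    cal,M=pose(c,T); print(c,np.round(np.array(M),3).tolist(),cal['k1'],np.array(cal['intrinsics']).round(0).tolist())
    for n in ['fixture','cap','support','spacer','clamp_ring','drill','jar','bin']:
        for d in cams.regions_of(n,c)[:2]:
            print(c,n,round(d['conf'],2),np.round(d['bbox']).tolist(),atz(c,[d['bbox'][:2]],0.02,T).round(3).tolist(), int(d['pixels'].sum()))
a=[cv2.imread(f'pics/{c}0.png') for c in ['scene','side']]
b=np.hstack(a); cv2.imwrite('pics/both.png',cv2.resize(b,(800,300)))
print(r.state())
E
```

```text
pics
scene [[-0.885, 0.372, -0.281, 0.933], [0.466, 0.716, -0.52, 0.488], [0.008, -0.591, -0.807, 1.048], [0.0, 0.0, 0.0, 1.0]] -0.009788524738355736 [[444.0, 0.0, 282.0], [0.0, 444.0, 195.0], [0.0, 0.0, 1.0]]
scene fixture 0.87 [370.0, 258.0, 95.0, 82.0] [[0.466, 0.11, 0.02]] 4039
scene cap 0.57 [392.0, 250.0, 48.0, 31.0] [[0.401, 0.119, 0.02]] 733
scene support 0.6 [260.0, 209.0, 32.0, 25.0] [[0.654, -0.162, 0.02]] 248
scene spacer 0.61 [253.0, 155.0, 18.0, 21.0] [[0.584, -0.35, 0.02]] 361
scene drill 0.82 [219.0, 258.0, 93.0, 76.0] [[0.816, -0.072, 0.02]] 2927
scene bin 0.73 [292.0, 358.0, 75.0, 97.0] [[0.769, 0.24, 0.02]] 4277
side [[0.835, -0.399, 0.378, 0.031], [-0.55, -0.598, 0.583, -1.01], [-0.006, -0.695, -0.719, 1.216], [0.0, 0.0, 0.0, 1.0]] -0.005130645755392867 [[531.0, 0.0, 282.0], [0.0, 531.0, 208.0], [0.0, 0.0, 1.0]]
side fixture 0.6 [211.0, 171.0, 55.0, 130.0] [[0.558, 0.234, 0.02]] 3075
side cap 0.6 [197.0, 137.0, 32.0, 65.0] [[0.602, 0.423, 0.02]] 697
side cap 0.51 [214.0, 171.0, 58.0, 135.0] [[0.564, 0.228, 0.02]] 2959
side support 0.78 [302.0, 244.0, 34.0, 25.0] [
[... 1257 characters left out ...]
rray([-0.02650287,  0.61489437, -0.01259993,  1.42338148,  0.00810685,
        1.10341528, -0.04040568]), 'qd': array([-0.00036017, -0.00025898,  0.00078287, -0.00108677, -0.00046463,
       -0.0004892 , -0.00105013]), 'joint_torque': array([ 1.44222049e-04, -4.58823645e+01,  2.09066221e-01, -1.66027540e+01,
       -6.10781182e-02,  1.33468502e-02,  3.28656517e-05]), 'tcp_pos': array([6.49975026e-01, 2.39011094e-05, 2.18650031e-01]), 'ee_rot': array([-2.76523429e-05,  7.07091799e-01,  7.07121763e-01, -6.96833727e-06]), 'wrist_force': array([ 0.58114004, -0.55965524, -0.16406733]), 'torque': array([ 0.04430787, -0.00845415, -0.03997235]), 'grasp_force': 0.0, 'grip_width': 0.09294869153341018}
```

View pics/scene0.png

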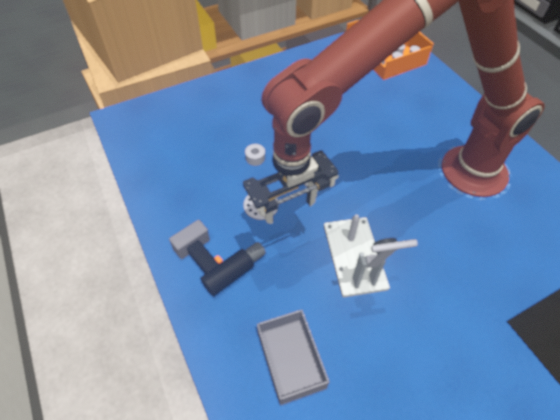

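View pics/side0.png

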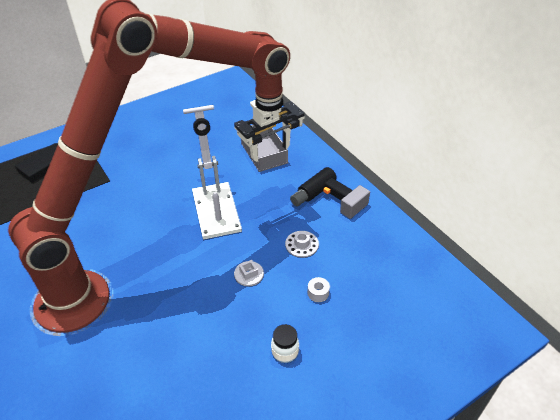

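The side picture shows the fixture plate (corners about (194,190), (231,183), (241,229), (203,238)). The post base is near (217,218), with the post top near (216,194). The clamp ring is at (249,274), the support at (302,244), the spacer at (319,289) and the jar at (286,342). The scene picture shows the same parts, partly hidden by the gripper.

Run:
```python
from h import *
P=atz('side',[(194,190),(231,183),(241,229),(203,238)],.016); print(P.round(3).tolist())
print('top',atz('side',[(216,194)],.126).round(3), atz('scene',[(355,218)],.126).round(3))
print('scene corners',atz('scene',[(325,221),(369,218),(388,291),(343,294)],.016).round(3).tolist())
for z,(n,uv) in [(.018,('cr',(249,274))),(.018,('sup',(302,244))),(.018,('spa',(319,289)))]: print(n,atz('side',[uv],z).round(3))
```

```text
[[0.469, 0.187, 0.016], [0.585, 0.149, 0.016], [0.51, -0.044, 0.016], [0.398, -0.013, 0.016]]
top [[0.475 0.026 0.126]] [[0.484 0.039 0.126]]
scene corners [[0.51, -0.044, 0.016], [0.396, 0.004, 0.016], [0.478, 0.206, 0.016], [0.581, 0.161, 0.016]]
cr [[ 0.443 -0.204  0.018]]
sup [[ 0.629 -0.197  0.018]]
spa [[ 0.576 -0.354  0.018]]
```

View pics/wrist0.png

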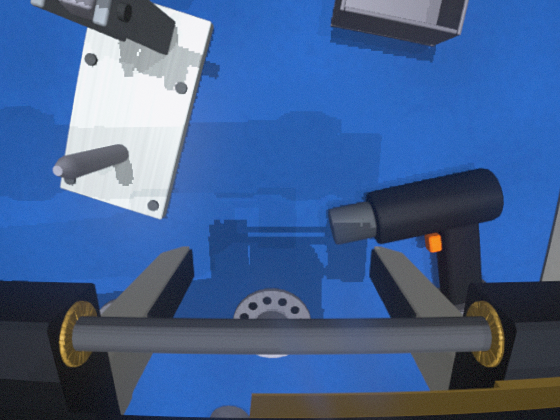

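The wrist picture shows the post top at about (59,168) and its foot at about (127,152). The drill's chuck starts at (335,225), and the support is at (272,322), half hidden by the gripper bar.

The support's boss sits low while the post is 126 mm tall. With a vertical tool the gripper body would hit the post before the support seated, so I'll grip the support with the tool tilted about 50° towards −y.

```bash
python3 -m creep '[[-0.04,-0.015,-0.01,0,0,0,0],[-0.08,-0.03,-0.02,0,0,0,0],[-0.12,-0.045,-0.03,0,0,0,0],[-0.14,-0.05,-0.03,0,0,0,0],[-0.14,-0.05,-0.03,0,0,0,0],[-0.14,-0.05,-0.03,0,0,0,0],[-0.14,-0.05,-0.03,0,0,0,0]]'
python3 - <<'E'
from h import *
T0=np.eye(4);T0[:3,:3]=[[0,1,0],[1,0,0],[0,0,-1]];T0[:3,3]=[.64998,0,.21865]
print('post from wrist0',atz('wrist',[(59,168)],.126,T0).round(4),atz('wrist',[(127,153)],.016,T0).round(4))
T,im=snap('wrist','w1'); print(T[:3,3])
for n in ['support','clamp_ring','spacer']:
    for d in cams.regions_of(n,'wrist')[:2]:
        print(n,round(d['conf'],2),np.round(d['bbox']).tolist(),atz('wrist',[d['bbox'][:2]],0.01,T).round(4).tolist(),int(d['pixels'].sum()))
E
```

```text
t: 1.93
tcp_pos: [0.6003, -0.1386, 0.2485]
ee_rot: [-0.001, 0.707, 0.708, 0.001]
wrist_force: [0.0, -0.5, 0.2]
grip_width: 0.093
grasp_force: 0.0
post from wrist0 [[0.4763 0.0368 0.126 ]] [[0.4828 0.0346 0.016 ]]
[ 0.60025731 -0.13858036  0.24851396]
support 0.56 [311.0, 214.0, 78.0, 80.0] [[0.6358, -0.1838, 0.01]] 4719
clamp_ring 0.67 [158.0, 218.0, 66.0, 66.0] [[0.447, -0.1879, 0.01]] 3333
spacer 0.81 [264.0, 338.0, 32.0, 50.0] [[0.5751, -0.3609, 0.01]] 340
```

View pics/w1.png

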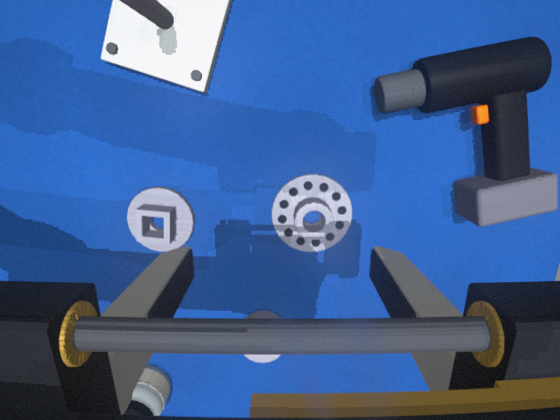

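The wrist picture shows the support disc centred near (311,214), the clamp ring at (159,219) with its boss square to the image, and the near plate corners at (207,94) and (101,57). The spacer is at (263,340), behind the bar. I'll fit poses from the mask boxes and the plate corners.

```bash
cat >> h.py <<'E'
from scipy.optimize import least_squares
a=np.linspace(0,2*np.pi,60)
def circ(rad,z): return np.c_[rad*np.cos(a),rad*np.sin(a),0*a+z]
MOD=dict(support=np.r_[circ(.05,0),circ(.05,.008),circ(.023,.036)],spacer=np.r_[circ(.03,0),circ(.03,.035)],
 clamp_ring=np.r_[circ(.042,0),circ(.042,.01),circ(.028,.034)])
def fit(n,cam,bbox,T=None,z=0.,x0=(.55,-.2)):
    def f(p):
        q=proj(cam,MOD[n]+[p[0],p[1],z],T); return (q.max(0)+q.min(0))/2-bbox[:2]
    return least_squares(f,x0).x
E
python3 - <<'E'
from h import *
T=tool(); T[:3,3]=[.60026,-.13858,.24851]
print('sup',fit('support','wrist',[311,214],T),fit('support','side',[302,244]))
print('cr',fit('clamp_ring','wrist',[158,218],T),fit('clamp_ring','side',[249,274.5]))
print('spa',fit('spacer','side',[320,289]),fit('spacer','scene',[253,155]))
P=atz('wrist',[(207,94),(101,57)],.016,T);print('corners',P.round(4).tolist())
d=P[0]-P[1]; print(np.linalg.norm(d),np.degrees(np.arctan2(d[1],d[0])))
u=d[:2]/np.linalg.norm(d); n=np.array([-u[1],u[0]]); print('post',P.mean(0)[:2]+.06*n)
E
```

```text
sup [ 0.63553367 -0.18620438] [ 0.63662291 -0.18631138]
cr [ 0.44479846 -0.19114687] [ 0.44569474 -0.19866653]
spa [ 0.57847567 -0.35496596] [ 0.58211122 -0.35336163]
corners [[0.5165, -0.0432, 0.016], [0.4007, -0.0022, 0.016]]
0.12285821449036403 -19.509415374451002
post [0.4786537  0.03387342]
```

```bash
python3 -m creep '[[-0.013,0.005,0.02,0,0.11,0,0],[-0.026,0.01,0.04,0,0.22,0,0],[-0.04,0.015,0.06,0,0.33,0,0],[-0.054,0.02,0.08,0,0.44,0,0],[-0.068,0.025,0.1,0,0.55,0,0],[-0.082,0.03,0.12,0,0.66,0,0],[-0.095,0.033,0.14,0,0.77,0,0],[-0.108,0.036,0.168,0,0.873,0,0],[-0.108,0.036,0.168,0,0.873,0,0],[-0.108,0.036,0.168,0,0.873,0,0],[-0.108,0.036,0.168,0,0.873,0,0],[-0.108,0.036,0.168,0,0.873,0,0]]'
python3 - <<'E'
from h import *
T,im=snap('wrist','w2'); print(T.round(4)); print(r.state()['joint_pos'].round(2))
for d in cams.regions_of('support','wrist')[:1]: print(round(d['conf'],2),d['bbox'],fit('support','wrist',d['bbox'][:2],T,0,(.63,-.19)))
z=T[:3,2]; g=np.array([.636,-.186,.029])+.019*z; print('delta tool',(T[:3,:3].T@(g-T[:3,3])).round(4))
E
```

```text
t: 3.13
tcp_pos: [0.6395, -0.2462, 0.0875]
ee_rot: [-0.295, 0.639, 0.644, 0.301]
wrist_force: [0.8, 0.9, 1.2]
grip_width: 0.0927
grasp_force: 0.0
[[-0.0098  0.9999  0.0043  0.6395]
 [ 0.6451  0.0031  0.7641 -0.2462]
 [ 0.764   0.0102 -0.6451  0.0875]
 [ 0.      0.      0.      1.    ]]
[ 0.74  1.13 -0.29  1.04 -0.45  1.51  0.7 ]
delta tool [-0.0059 -0.0039  0.1027]
```

View pics/w2.png

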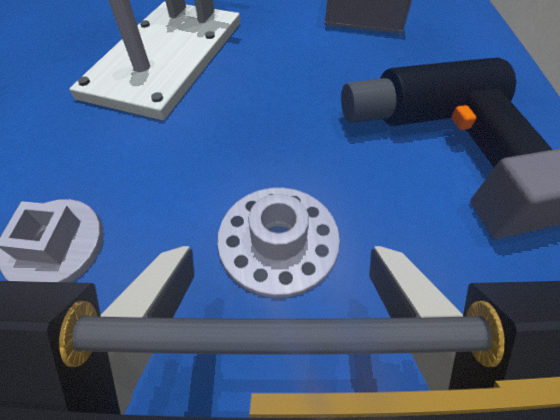

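The tilt was reached: the disc spans columns 218–340 and rows 188–296, centred at (279,242), with its boss up between the open fingers.

Run:
```python
from h import *
T=tool(); print(T[:3,3],r.state()['t'])
f=fit('support','wrist',[279,242],T,0,(.63,-.19)); print(f)
for s in (f,[.636,-.186]):
  g=np.array([*s,.029])+.019*T[:3,2]; print('delta tool',(T[:3,:3].T@(g-T[:3,3])).round(4))
```

```text
[ 0.6391538  -0.24682499  0.08835852] 3.2333
[ 0.6367957  -0.18435097]
delta tool [-0.0048 -0.0028  0.105 ]
delta tool [-0.0059 -0.0036  0.1038]
```

```bash
python3 -m creep '[[-0.003,-0.002,0.03,0,0,0,0],[-0.005,-0.003,0.06,0,0,0,0],[-0.005,-0.003,0.08,0,0,0,0],[-0.005,-0.003,0.09,0,0,0,0],[-0.005,-0.003,0.09,0,0,0,0],[-0.005,-0.003,0.09,0,0,0,0]]'
python3 - <<'E'
from h import *
T=tool(); print(T.round(4))
g=np.array([.6365,-.185,.029])+.019*T[:3,2]; print('delta tool',(T[:3,:3].T@(g-T[:3,3])).round(4))
E
```

```text
t: 3.73
tcp_pos: [0.6344, -0.1826, 0.022]
ee_rot: [-0.297, 0.64, 0.642, 0.299]
wrist_force: [-0.5, -0.5, 0.6]
grip_width: 0.0929
grasp_force: 0.0
[[-3.700e-03  1.000e+00  1.900e-03  6.344e-01]
 [ 6.450e-01  9.000e-04  7.642e-01 -1.826e-01]
 [ 7.642e-01  4.100e-03 -6.450e-01  2.200e-02]
 [ 0.000e+00  0.000e+00  0.000e+00  1.000e+00]]
delta tool [0.0038 0.0021 0.0127]
```

```bash
python3 -m creep '[[0.004,0.002,0.006,0,0,0,0],[0.004,0.002,0.012,0,0,0,0],[0.004,0.002,0.012,0,0,0,0],[0.004,0.002,0.012,0,0,0,1],[0.004,0.002,0.012,0,0,0,1],[0.004,0.002,0.012,0,0,0,1],[0.004,0.002,0.012,0,0,0,1],[0.004,0.002,0.012,0,0,0,1],[0.004,0.002,0.012,0,0,0,1],[0.004,0.002,0.012,0,0,0,1],[0.004,0.002,0.012,0,0,0,1],[0.004,0.002,0.012,0,0,0,1]]'
python3 - <<'E'
from h import *
T=tool(); print(T.round(4))
g=T[:3,3]-.019*T[:3,2]; print('grasp pt',g.round(4))
E
```

```text
t: 4.73
tcp_pos: [0.6362, -0.1706, 0.0148]
ee_rot: [-0.298, 0.641, 0.641, 0.3]
wrist_force: [3.5, -0.3, 2.0]
grip_width: 0.0452
grasp_force: 32.6
[[-7.000e-04  1.000e+00  2.600e-03  6.362e-01]
 [ 6.428e-01 -1.500e-03  7.661e-01 -1.706e-01]
 [ 7.661e-01  2.200e-03 -6.428e-01  1.480e-02]
 [ 0.000e+00  0.000e+00  0.000e+00  1.000e+00]]
grasp pt [ 0.6361 -0.1851  0.027 ]
```

```bash
python3 -m creep '[[0.015,0,-0.013,0,0,0,1],[0.04,0,-0.033,0,0,0,1],[0.065,0,-0.055,0,0,0,1],[0.09,0,-0.076,0,0,0,1],[0.115,0,-0.096,0,0,0,1],[0.129,-0.016,-0.079,0,0,0,1],[0.143,-0.032,-0.062,0,0,0,1],[0.157,-0.048,-0.046,0,0,0,1],[0.171,-0.063,-0.029,0,0,0,1],[0.185,-0.079,-0.012,0,0,0,1],[0.199,-0.095,0.005,0,0,0,1],[0.213,-0.111,0.021,0,0,0,1],[0.227,-0.127,0.038,0,0,0,1],[0.241,-0.143,0.055,0,0,0,1],[0.25,-0.153,0.065,0,0,0,1],[0.256,-0.159,0.072,0,0,0,1],[0.256,-0.159,0.072,0,0,0,1],[0.256,-0.159,0.072,0,0,0,1],[0.256,-0.159,0.072,0,0,0,1]]'
python3 - <<'E'
from h import *
s=r.state(); T,im=snap('side','s3'); print(T.round(4)); print('grasp',(T[:3,3]-.019*T[:3,2]).round(4), s['joint_pos'].round(2))
for d in cams.regions_of('support','side')[:1]: print(d['conf'],d['bbox'],fit('support','side',d['bbox'][:2],None,.15,(.47,.03)))
Tw,im2=snap('wrist','w3')
for d in cams.regions_of('support','wrist')[:1]: print(d['conf'],d['bbox'])
c=im[90:290,110:330]; c=cv2.resize(c,(440,400),interpolation=cv2.INTER_CUBIC); w=cv2.resize(im2,(360,270)); w=np.vstack([w,np.zeros((130,360,3),np.uint8)])
cv2.imwrite('pics/c3.png',np.hstack([c,w])[:,:,::-1])
E
```

```text
t: 6.32
tcp_pos: [0.4774, 0.0472, 0.1633]
ee_rot: [-0.297, 0.642, 0.64, 0.299]
wrist_force: [0.8, -0.2, -3.8]
grip_width: 0.0455
grasp_force: 31.6
[[ 0.001   1.      0.0027  0.4774]
 [ 0.6445 -0.0027  0.7646  0.0472]
 [ 0.7646  0.001  -0.6445  0.1633]
 [ 0.      0.      0.      1.    ]]
grasp [0.4773 0.0327 0.1756] [ 0.65  0.69 -0.46  1.97 -0.71  0.92  0.8 ]
0.83 [280.4, 306.6, 175.2, 179.8]
```

View pics/c3.png

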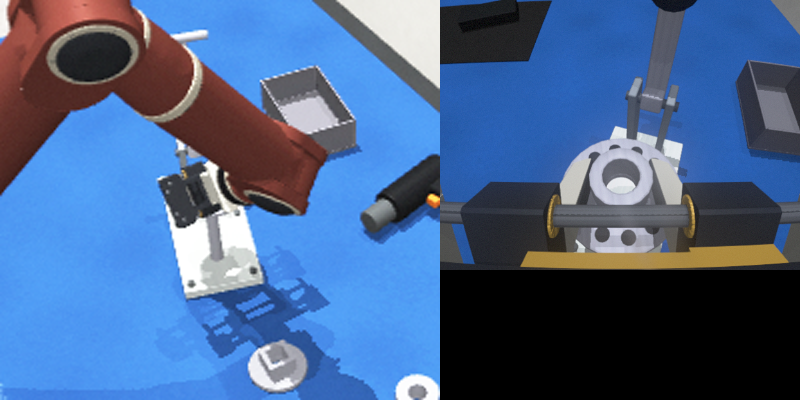

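The side view is blocked by the arm. The wrist view shows the support level in the fingers, with its bore over the fixture. I'll combine the plate-corner readings into one fixture estimate before lowering.

Run:
```python
from h import *
def mk(Rm,p): T=np.eye(4);T[:3,:3]=Rm;T[:3,3]=p;return T
V=[[0,1,0],[1,0,0],[0,0,-1]]
T0=mk(V,[.64998,0,.21865]);T1=mk(V,[.60026,-.13858,.24851])
T2=mk([[-.0098,.9999,.0043],[.6451,.0031,.7641],[.764,.0102,-.6451]],[.6395,-.2462,.0875])
A,B,C,D=(-.06,-.06,.016),(.06,-.06,.016),(.06,.155,.016),(-.06,.155,.016)
top=(0,0,.126)
obs=[('side',None,[(D,(194,190)),(C,(231,183)),(B,(241,229)),(A,(203,238)),(top,(216,194))],1),
('scene',None,[(B,(325,221)),(A,(369,218)),(D,(388,291)),(C,(343,294)),(top,(355,218))],1),
('wrist',T0,[(B,(163,218)),(A,(61,187)),(top,(59,168))],1.),
('wrist',T1,[(B,(207,94)),(A,(101,57))],1.),('wrist',T2,[(B,(164,110)),(A,(73,91))],1.)]
def f(p,sel=obs):
    c,s=np.cos(p[2]),np.sin(p[2]);e=[]
    for cam,T,l,w in sel:
        P=np.array([x for x,_ in l]);W=np.c_[P[:,0]*c-P[:,1]*s+p[0],P[:,0]*s+P[:,1]*c+p[1],P[:,2]]
        e.append(w*(proj(cam,W,T)-np.array([u for _,u in l])).ravel())
    return np.concatenate(e)
x0=[.477,.034,-.35]
s=least_squares(f,x0,loss='soft_l1');print(s.x.round(4));print(f(s.x).reshape(-1,2).round(1).tolist())
for o in obs: print(o[0],least_squares(lambda p:f(p,[o]),x0).x.round(4))
```

```text
[ 0.4787  0.0349 -0.3305]
[[-0.9, -2.9], [-1.8, -2.3], [1.1, -1.4], [-0.2, -2.8], [-0.2, -2.2], [-1.3, 1.7], [-3.1, -0.7], [0.5, -2.7], [-1.3, 1.1], [0.9, -2.1], [0.3, 2.0], [-0.0, -0.3], [2.3, 1.9], [-1.3, -2.2], [0.4, -0.1], [-1.3, -0.5], [-2.5, -3.6]]
side [ 0.4744  0.0257 -0.3471]
scene [ 0.4766  0.0377 -0.3597]
wrist [ 0.4772  0.0363 -0.306 ]
wrist [ 0.48    0.0334 -0.3449]
wrist [ 0.4809  0.0321 -0.3177]
```

```bash
python3 -m creep '[[-0.007,0.001,0.007,0,0,0,1],[-0.015,0.001,0.014,0,0,0,1],[-0.020,0.001,0.018,0,0,0,1],[-0.025,0.001,0.022,0,0,0,1],[-0.030,0.001,0.026,0,0,0,1],[-0.030,0.001,0.026,0,0,0,1],[-0.030,0.001,0.026,0,0,0,1]]'
python3 - <<'E'
from h import *
T=tool(); s=r.state(); print('grasp',(T[:3,3]-.019*T[:3,2]).round(4),s['wrist_force'].round(1),s['torque'].round(2))
E
```

```text
t: 7.1
tcp_pos: [0.4768, 0.0499, 0.1242]
ee_rot: [-0.3, 0.641, 0.641, 0.299]
wrist_force: [0.5, -0.9, -4.6]
grip_width: 0.0451
grasp_force: 31.6
grasp [0.4768 0.0354 0.1364] [ 0.5 -0.9 -4.6] [-1.28  0.02 -0.02]
```

```bash
python3 -m creep '[[-0.012,0.001,0.010,0,0,0,1],[-0.024,0.001,0.020,0,0,0,1],[-0.036,0.001,0.030,0,0,0,1],[-0.048,0.001,0.040,0,0,0,1],[-0.060,0.001,0.050,0,0,0,1],[-0.064,0.001,0.054,0,0,0,1],[-0.064,0.001,0.054,0,0,0,1],[-0.064,0.001,0.054,0,0,0,1]]'
python3 - <<'E'
from h import *
T=tool(); s=r.state(); print('grasp',(T[:3,3]-.019*T[:3,2]).round(4),s['wrist_force'].round(1),s['torque'].round(2))
E
```

```text
t: 7.77
tcp_pos: [0.4782, 0.0502, 0.0413]
ee_rot: [-0.299, 0.641, 0.641, 0.299]
wrist_force: [-0.3, -0.9, -4.1]
grip_width: 0.0454
grasp_force: 31.5
grasp [0.4782 0.0356 0.0535] [-0.3 -0.9 -4.1] [-1.47  0.1   0.11]
```

Underside is at about 26.5 mm, with 10.5 mm to go and no contact yet. Lowering slowly.

```bash
python3 -m creep '[[-0.0023,0,0.002,0,0,0,1],[-0.0045,0,0.0038,0,0,0,1],[-0.0065,0,0.0055,0,0,0,1],[-0.0075,0,0.0063,0,0,0,1],[-0.0083,0,0.007,0,0,0,1],[-0.0083,0,0.007,0,0,0,1],[-0.0083,0,0.007,0,0,0,1]]'
```

```text
t: 8.35
tcp_pos: [0.4783, 0.0501, 0.0307]
ee_rot: [-0.299, 0.641, 0.641, 0.3]
wrist_force: [-0.4, -4.1, 3.1]
grip_width: 0.0454
grasp_force: 32.1
```

Run:
```python
from h import *
T=tool(); s=r.state(); print('grasp',(T[:3,3]-.019*T[:3,2]).round(4),s['wrist_force'].round(1),s['torque'].round(2))
```

```text
grasp [0.4783 0.0356 0.0429] [-0.4 -4.1  3.1] [-0.67  0.11  0.16]
```

```bash
python3 -m creep '[[-0.0004,0,0.0003,0,0,0,1],[-0.0004,0,0.0003,0,0,0,0.5],[-0.0004,0,0.0003,0,0,0,0],[-0.0004,0,0.0003,0,0,0,0],[-0.0004,0,0.0003,0,0,0,0],[-0.0004,0,0.0003,0,0,0,0],[-0.0004,0,0.0003,0,0,0,0],[0,0,-0.02,0,0,0,0],[0,0,-0.05,0,0,0,0],[0,0,-0.08,0,0,0,0],[0,0,-0.11,0,0,0,0],[0,0,-0.14,0,0,0,0],[0,0,-0.15,0,0,0,0],[0,0,-0.15,0,0,0,0]]'
python3 - <<'E'
from h import *
T,im=snap('wrist','w4'); print(T.round(4).tolist(),r.state()['grip_width'])
for n in ['support','clamp_ring','spacer','jar']:
  for d in cams.regions_of(n,'wrist')[:1]: print(n,d['conf'],np.round(d['bbox'],1).tolist(), fit('support','wrist',d['bbox'][:2],T,.016,(.47,.03)) if n=='support' else '')
E
```

```text
t: 9.52
tcp_pos: [0.4791, -0.0674, 0.1264]
ee_rot: [-0.296, 0.642, 0.641, 0.299]
wrist_force: [-0.3, -0.3, -0.2]
grip_width: 0.0929
grasp_force: 0.0
[[0.0006, 1.0, 0.0046, 0.4791], [0.6456, -0.0038, 0.7636, -0.0674], [0.7636, 0.0025, -0.6456, 0.1264], [0.0, 0.0, 0.0, 1.0]] 0.0929615534051515
support 0.97 [280.9, 216.7, 107.5, 95.0] [0.47822175 0.03346844]
jar 0.16 [324.2, 25.8, 38.2, 48.2]
```

View pics/w4.png

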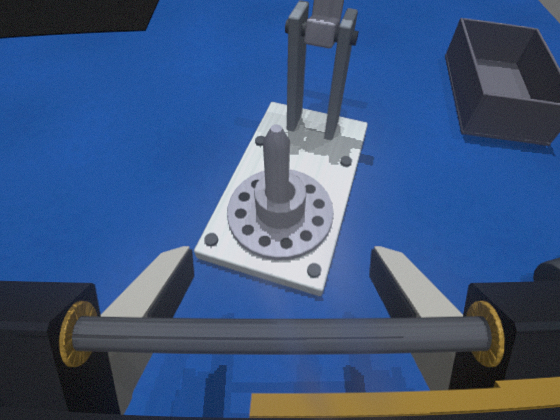

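The picture shows the support lying flat on the plate with the post up through its boss (post top at (275,129), disc centred at (281,213)). Next is the spacer.

```bash
python3 -m creep '[[-0.007,0.012,-0.032,0,-0.11,0,0],[-0.014,0.025,-0.064,0,-0.22,0,0],[-0.021,0.038,-0.096,0,-0.33,0,0],[-0.028,0.051,-0.129,0,-0.44,0,0],[-0.035,0.064,-0.161,0,-0.55,0,0],[-0.042,0.076,-0.193,0,-0.66,0,0],[-0.049,0.089,-0.225,0,-0.77,0,0],[-0.056,0.102,-0.258,0,-0.873,0,0],[-0.056,0.102,-0.258,0,-0.873,0,0],[-0.056,0.102,-0.258,0,-0.873,0,0],[-0.056,0.102,-0.258,0,-0.873,0,0],[-0.056,0.102,-0.258,0,-0.873,0,0]]'
python3 - <<'E'
from h import *
def mk(Rm,p): T=np.eye(4);T[:3,:3]=Rm;T[:3,3]=p;return T
T4=mk([[.0006,1,.0046],[.6456,-.0038,.7636],[.7636,.0025,-.6456]],[.4791,-.0674,.1264])
print('post',atz('wrist',[(275,129)],.126,T4),atz('wrist',[(196,252),(367,122),(272,104)],.016,T4).round(4).tolist())
T,im=snap('wrist','w5'); print(T.round(4).tolist())
for n in ['spacer','clamp_ring']:
  for d in cams.regions_of(n,'wrist')[:1]:
    f=fit(n,'wrist',d['bbox'][:2],T); print(n,d['conf'],np.round(d['bbox'],1).tolist(),f)
    g=np.array([*f,.01]);print('delta tool',(T[:3,:3].T@(g-T[:3,3])).round(4))
E
```

```text
t: 10.77
tcp_pos: [0.5783, -0.2974, 0.2468]
ee_rot: [-0.003, 0.707, 0.707, -0.0]
wrist_force: [0.1, 0.6, -0.8]
grip_width: 0.0931
grasp_force: 0.0
post [[0.47383022 0.03408045 0.126     ]] [[0.402, -0.0048, 0.016], [0.5792, 0.163, 0.016], [0.4678, 0.1946, 0.016]]
[[0.0001, 1.0, -0.0046, 0.5783], [1.0, -0.0001, 0.0038, -0.2974], [0.0038, -0.0046, -1.0, 0.2468], [0.0, 0.0, 0.0, 1.0]]
spacer 0.62 [279.1, 227.1, 50.9, 52.8] [ 0.57332851 -0.35445107]
delta tool [-0.058  -0.0039  0.2366]
clamp_ring 0.69 [168.4, 87.6, 73.9, 75.7] [ 0.44818786 -0.19421371]
delta tool [ 0.1023 -0.129   0.2378]
```

```bash
python3 -m creep '[[-0.02,-0.001,0.03,0,0,0,0],[-0.04,-0.002,0.06,0,0,0,0],[-0.058,-0.002,0.09,0,0,0,0],[-0.058,-0.002,0.125,0,0,0,0],[-0.058,-0.002,0.16,0,0,0,0],[-0.058,-0.002,0.19,0,0,0,0],[-0.058,-0.002,0.21,0,0,0,0],[-0.058,-0.002,0.22,0,0,0,0],[-0.058,-0.002,0.22,0,0,0,0],[-0.058,-0.002,0.22,0,0,0,0]]'
python3 - <<'E'
from h import *
T=tool(); g=np.array([.5755,-.3545,.010]);print('delta tool',(T[:3,:3].T@(g-T[:3,3])).round(4),T.round(4).tolist())
E
```

```text
t: 11.75
tcp_pos: [0.5781, -0.3568, 0.0295]
ee_rot: [0.0, 0.707, 0.707, 0.0]
wrist_force: [0.5, 0.4, 0.5]
grip_width: 0.0931
grasp_force: 0.0
delta tool [ 0.0023 -0.0026  0.0195] [[0.0003, 1.0, 0.0003, 0.5781], [1.0, -0.0003, 0.0001, -0.3568], [0.0001, 0.0003, -1.0, 0.0295], [0.0, 0.0, 0.0, 1.0]]
```

```bash
python3 -m creep '[[0.002,-0.003,0.01,0,0,0,0],[0.002,-0.003,0.0195,0,0,0,0],[0.002,-0.003,0.0195,0,0,0,0],[0.002,-0.003,0.0195,0,0,0,1],[0.002,-0.003,0.0195,0,0,0,1],[0.002,-0.003,0.0195,0,0,0,1],[0.002,-0.003,0.0195,0,0,0,1],[0.002,-0.003,0.0195,0,0,0,1],[0.002,-0.003,0.0195,0,0,0,1],[0.002,-0.003,-0.005,0,0,0,1],[0.002,-0.003,-0.04,0,0,0,1],[0.002,-0.003,-0.08,0,0,0,1],[0.002,-0.003,-0.12,0,0,0,1],[0.002,-0.003,-0.16,0,0,0,1],[0.002,-0.003,-0.16,0,0,0,1],[0.002,-0.003,-0.16,0,0,0,1]]'
python3 - <<'E'
from h import *
s=r.state(); T,im=snap('side','s6'); print(T.round(4).tolist(),s['wrist_force'].round(1),s['torque'].round(2),s['joint_pos'].round(2))
E
```

```text
t: 13.08
tcp_pos: [0.5762, -0.3553, 0.1922]
ee_rot: [0.003, 0.707, 0.707, 0.001]
wrist_force: [-0.1, 0.5, -2.6]
grip_width: 0.0603
grasp_force: 30.0
[[0.0, 1.0, 0.0051, 0.5762], [1.0, -0.0, -0.003, -0.3553], [-0.003, 0.0051, -1.0, 0.1922], [0.0, 0.0, 0.0, 1.0]] [-0.1  0.5 -2.6] [ 0.01  0.08 -0.04] [ 0.52  0.68 -0.    1.38  0.    1.08  0.52]
```

```bash
python3 -m creep '[[0.03,-0.008,0.002,0,0,0,1],[0.07,-0.018,0.004,0,0,0,1],[0.11,-0.028,0.006,0,0,0,1],[0.15,-0.038,0.008,0,0,0,1],[0.188,-0.048,0.01,0,0,0,1],[0.226,-0.058,0.012,0,0,0,1],[0.264,-0.068,0.014,0,0,0,1],[0.3,-0.078,0.016,0,0,0,1],[0.335,-0.088,0.018,0,0,0,1],[0.365,-0.095,0.02,0,0,0,1],[0.389,-0.099,0.02,0,0,0,1],[0.389,-0.099,0.02,0,0,0,1],[0.389,-0.099,0.02,0,0,0,1],[0.389,-0.099,0.02,0,0,0,1],[0.389,-0.099,0.02,0,0,0,1]]'
python3 - <<'E'
from h import *
s=r.state(); T,im=snap('side','s7'); print(T.round(4).tolist(),s['wrist_force'].round(1),s['torque'].round(2),s['joint_pos'].round(2))
for n in ('spacer','cap','support'):
  for d in cams.regions_of(n,'side')[:1]: print(n,d['conf'],np.round(d['bbox']).tolist())
c=im[90:290,110:390]; cv2.imwrite('pics/c7.png',cv2.resize(c,(784,560),interpolation=cv2.INTER_CUBIC)[:,:,::-1])
E
```

```text
t: 14.38
tcp_pos: [0.4755, 0.0329, 0.1683]
ee_rot: [-0.0, 0.708, 0.706, -0.001]
wrist_force: [0.2, -0.3, -2.1]
grip_width: 0.0602
grasp_force: 30.0
[[0.0025, 1.0, -0.0022, 0.4755], [1.0, -0.0025, -0.0011, 0.0329], [-0.0011, -0.0022, -1.0, 0.1683], [0.0, 0.0, 0.0, 1.0]] [ 0.2 -0.3 -2.1] [-0.03  0.06  0.01] [-0.1   0.42 -0.02  1.97  0.02  0.75 -0.13]
spacer 0.6 [214.0, 179.0, 18.0, 22.0]
cap 0.51 [195.0, 138.0, 32.0, 65.0]
support 0.92 [219.0, 216.0, 29.0, 25.0]
```

View pics/c7.png

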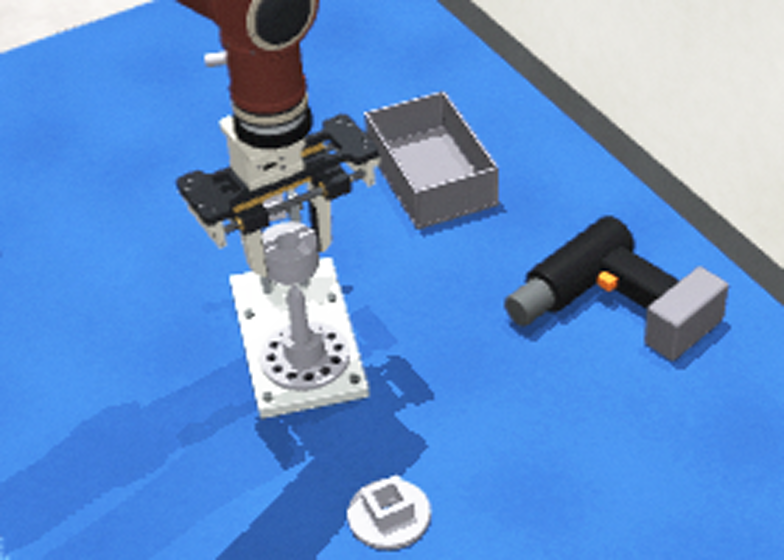

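The side crop shows the spacer (centre about (291,255)) in line with the post below it (top at (296,290)). The support is flat on the plate. Lowering.

```bash
python3 -m creep '[[0.001,0.001,0.012,0,0,0,1],[0.001,0.001,0.024,0,0,0,1],[0.001,0.001,0.032,0,0,0,1],[0.001,0.001,0.04,0,0,0,1],[0.001,0.001,0.048,0,0,0,1],[0.001,0.001,0.052,0,0,0,1],[0.001,0.001,0.052,0,0,0,1]]'
python3 - <<'E'
from h import *
s=r.state(); print(s['tcp_pos'].round(4),s['wrist_force'].round(1),s['torque'].round(2))
E
```

```text
t: 15.17
tcp_pos: [0.4764, 0.0354, 0.1163]
ee_rot: [-0.001, 0.707, 0.707, -0.001]
wrist_force: [0.4, 0.0, -1.7]
grip_width: 0.06
grasp_force: 30.0
[0.4764 0.0354 0.1163] [ 0.4  0.  -1.7] [-0.01 -0.02 -0.03]
```

Threaded without contact; the underside is at about 106 mm. Going down to about 5 mm above the seat, then slowly.

```bash
python3 -m creep '[[0,0.001,0.012,0,0,0,1],[0,0.001,0.024,0,0,0,1],[0,0.001,0.036,0,0,0,1],[0,0.001,0.044,0,0,0,1],[0,0.001,0.048,0,0,0,1],[0,0.001,0.050,0,0,0,1],[0,0.001,0.0515,0,0,0,1],[0,0.001,0.0525,0,0,0,1],[0,0.001,0.0525,0,0,0,1],[0,0.001,0.0525,0,0,0,1]]'
python3 - <<'E'
from h import *
s=r.state(); print(s['tcp_pos'].round(4),s['wrist_force'].round(1),s['torque'].round(2))
E
```

```text
t: 16.0
tcp_pos: [0.4779, 0.0351, 0.0649]
ee_rot: [0.0, 0.707, 0.707, -0.0]
wrist_force: [-1.4, -2.6, -3.9]
grip_width: 0.0605
grasp_force: 30.0
[0.4779 0.0351 0.0649] [-1.4 -2.6 -3.9] [-0.44  0.23  0.  ]
```

```bash
python3 -m creep '[[-0.0012,-0.0007,0.001,0,0,0,1],[-0.0012,-0.0007,0.002,0,0,0,1],[-0.0012,-0.0007,0.0028,0,0,0,1],[-0.0012,-0.0007,0.0034,0,0,0,1],[-0.0012,-0.0007,0.0034,0,0,0,1]]'
```

```text
t: 16.42
tcp_pos: [0.478, 0.0349, 0.0619]
ee_rot: [0.0, 0.707, 0.707, 0.001]
wrist_force: [-0.8, 0.7, 2.5]
grip_width: 0.0601
grasp_force: 30.0
```

```bash
python3 -m creep '[[0,0,0.0005,0,0,0,1],[0,0,0.0005,0,0,0,0.5],[0,0,0.0005,0,0,0,0],[0,0,0.0005,0,0,0,0],[0,0,0.0005,0,0,0,0],[0,0,0.0005,0,0,0,0],[0,0,-0.02,0,0,0,0],[0,0,-0.06,0,0,0,0],[0,0,-0.1,0,0,0,0],[-0.03,-0.006,-0.12,0,0,0,0],[-0.06,-0.012,-0.145,0,0,0,0],[-0.09,-0.018,-0.165,0,0,0,0],[-0.12,-0.024,-0.185,0,0,0,0],[-0.15,-0.03,-0.188,0,0,0,0],[-0.17,-0.031,-0.188,0,0,0,0],[-0.17,-0.031,-0.188,0,0,0,0],[-0.17,-0.031,-0.188,0,0,0,0],[-0.17,-0.031,-0.188,0,0,0,0]]'
python3 - <<'E'
from h import *
T,im=snap('wrist','w8'); print(T.round(4).tolist())
for n in ['clamp_ring','support','spacer']:
  for d in cams.regions_of(n,'wrist')[:1]:
    f=fit(n,'wrist',d['bbox'][:2],T,.052 if n=='spacer' else 0); print(n,d['conf'],np.round(d['bbox'],1).tolist(),f)
E
```

```text
t: 17.92
tcp_pos: [0.4463, -0.1344, 0.2489]
ee_rot: [-0.001, 0.707, 0.708, 0.0]
wrist_force: [-0.3, -0.5, 0.1]
grip_width: 0.0931
grasp_force: 0.0
[[-0.0014, 1.0, -0.0007, 0.4463], [1.0, 0.0014, 0.0012, -0.1344], [0.0012, -0.0007, -1.0, 0.2489], [0.0, 0.0, 0.0, 1.0]]
clamp_ring 0.65 [282.9, 222.9, 65.6, 62.4] [ 0.44674507 -0.19306366]
support 0.63 [312.4, 34.9, 93.5, 69.8] [0.4785735  0.02259873]
spacer 0.71 [318.4, 22.9, 70.8, 41.7] [0.4771185  0.01945428]
```

View pics/w8.png

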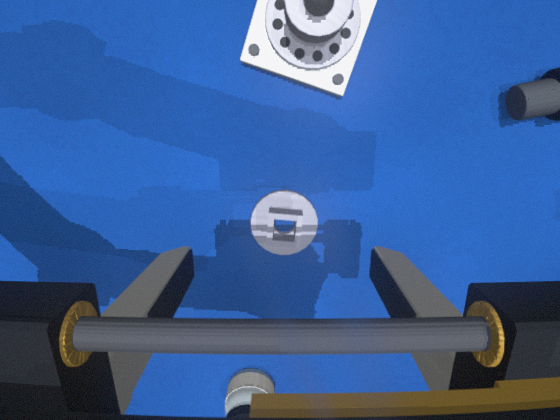

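The picture shows the clamp ring centred at (284,222), with its boss's dark side strips at (285,211) and (284,237), nearly level in the image. The spacer sits over the support's boss at the top (319,20). I'll measure the boss angle from those strips.

Run:
```python
from h import *
im=cv2.imread('pics/w8.png'); h=cv2.cvtColor(im,cv2.COLOR_BGR2HSV); y,x=np.mgrid[:420,:560]
inside=((x-283)**2+(y-222)**2<29**2)
m=(inside&(h[...,2]<145)&(h[...,1]<110)).astype(np.uint8)
n,l,st,c=cv2.connectedComponentsWithStats(m)
for i in range(1,n):
    if st[i,4]>25:
        p=np.argwhere(l==i)[:,::-1].astype(np.float32); w,v=np.linalg.eigh(np.cov(p.T)); e=v[:,1]
        print(st[i].tolist(),c[i].round(1),'angle',np.degrees(np.arctan2(e[1],e[0])).round(1))
print(h[200:246:3,284].tolist())
im=cv2.imread('pics/w1.png'); h=cv2.cvtColor(im,cv2.COLOR_BGR2HSV)
m=(((x-159)**2+(y-219)**2<27**2)&(h[...,2]<130)&(h[...,1]<110)).astype(np.uint8)
q=np.argwhere(m)[:,::-1]; print(cv2.minAreaRect(q.astype(np.float32)))
```

```text
[269, 208, 33, 7, 152] [285.2 210.9] angle -175.0
[272, 222, 24, 20, 243] [283.9 234.8] angle 173.9
[[115, 30, 213], [115, 34, 213], [117, 34, 208], [117, 42, 122], [115, 49, 120], [117, 30, 224], [115, 28, 221], [109, 166, 186], [110, 169, 167], [109, 161, 128], [109, 169, 134], [113, 36, 127], [111, 57, 103], [114, 50, 107], [114, 33, 153], [117, 35, 153]]
((157.0, 223.5), (37.0, 36.0), 90.0)
```

```bash
python3 -m creep '[[-0.02,0,0.03,0,0,0.035,0],[-0.04,0,0.06,0,0,0.07,0],[-0.058,0,0.09,0,0,0.07,0],[-0.058,0,0.125,0,0,0.07,0],[-0.058,0,0.16,0,0,0.07,0],[-0.058,0,0.19,0,0,0.07,0],[-0.058,0,0.21,0,0,0.07,0],[-0.058,0,0.217,0,0,0.07,0],[-0.058,0,0.217,0,0,0.07,0],[-0.058,0,0.217,0,0,0.07,0]]'
python3 - <<'E'
from h import *
T=tool(); g=np.array([.4467,-.1932,.0125]);print('delta tool',(T[:3,:3].T@(g-T[:3,3])).round(4),T.round(4).tolist())
E
```

```text
t: 18.95
tcp_pos: [0.447, -0.1935, 0.0327]
ee_rot: [0.0, 0.731, 0.682, 0.0]
wrist_force: [-0.2, -0.7, 0.4]
grip_width: 0.0929
grasp_force: 0.0
delta tool [ 0.0002 -0.0003  0.0202] [[0.0691, 0.9976, 0.0006, 0.447], [0.9976, -0.0691, -0.0001, -0.1935], [-0.0, 0.0006, -1.0, 0.0327], [0.0, 0.0, 0.0, 1.0]]
```

```bash
python3 -m creep '[[0,0,0.01,0,0,0,0],[0,0,0.02,0,0,0,0],[0,0,0.02,0,0,0,0],[0,0,0.02,0,0,0,1],[0,0,0.02,0,0,0,1],[0,0,0.02,0,0,0,1],[0,0,0.02,0,0,0,1],[0,0,0.02,0,0,0,1],[0,0,0.02,0,0,0,1],[0,0,0.02,0,0,0,1],[0,0,0.02,0,0,0,1],[0,0,0.02,0,0,0,1],[0,0,0,0,0,0,1],[0,0,-0.035,0,0,0,1],[0,0,-0.07,0,0,0,1],[0,0,-0.105,0,0,0,1],[0,0,-0.14,0,0,0,1],[0,0,-0.14,0,0,0,1],[0,0,-0.14,0,0,0,1]]'
python3 - <<'E'
from h import *
s=r.state(); T,im=snap('side','s9'); print(T.round(4).tolist(),s['torque'].round(2))
print('to post',(T[:3,:3].T@(np.array([.4775,.0345,.168])-T[:3,3])).round(4))
for d in cams.regions_of('clamp_ring','side')[:1]: print(d['conf'],np.round(d['bbox'],1).tolist(),fit('clamp_ring','side',d['bbox'][:2],None,.16,(.447,-.193)))
E
```

```text
t: 20.53
tcp_pos: [0.4467, -0.1939, 0.1734]
ee_rot: [0.001, 0.731, 0.682, 0.001]
wrist_force: [-0.4, 1.3, -3.7]
grip_width: 0.0399
grasp_force: 30.0
[[0.07, 0.9975, 0.0027, 0.4467], [0.9976, -0.0699, -0.0011, -0.1939], [-0.0009, 0.0028, -1.0, 0.1734], [0.0, 0.0, 0.0, 1.0]] [0.01 0.1  0.01]
to post [0.23   0.0148 0.0052]
0.75 [243.7, 235.1, 32.0, 21.6] [ 0.44443591 -0.18949635]
```

```bash
python3 -m creep '[[0.03,0.002,0.001,0,0,0,1],[0.07,0.004,0.002,0,0,0,1],[0.11,0.007,0.003,0,0,0,1],[0.15,0.01,0.005,0,0,0,1],[0.185,0.012,0.005,0,0,0,1],[0.215,0.014,0.005,0,0,0,1],[0.23,0.015,0.005,0,0,0,1],[0.23,0.015,0.005,0,0,0,1],[0.23,0.015,0.005,0,0,0,1],[0.23,0.015,0.005,0,0,0,1]]'
python3 - <<'E'
from h import *
s=r.state(); T=tool(); print(T.round(4).tolist(),s['wrist_force'].round(1),s['torque'].round(2))
print('to post',(T[:3,:3].T@(np.array([.4775,.0345,.115])-T[:3,3])).round(4))
E
```

```text
t: 21.47
tcp_pos: [0.476, 0.0331, 0.1658]
ee_rot: [-0.001, 0.732, 0.681, -0.002]
wrist_force: [-0.5, -0.6, -2.3]
grip_width: 0.0398
grasp_force: 30.0
[[0.0715, 0.9974, -0.004, 0.476], [0.9974, -0.0716, -0.0016, 0.0331], [-0.0019, -0.0039, -1.0, 0.1658], [0.0, 0.0, 0.0, 1.0]] [-0.5 -0.6 -2.3] [-0.01  0.   -0.03]
to post [0.0016 0.0016 0.0508]
```

```bash
python3 -m creep '[[0.001,0.001,0.012,0,0,0,1],[0.001,0.001,0.024,0,0,0,1],[0.001,0.001,0.032,0,0,0,1],[0.001,0.001,0.04,0,0,0,1],[0.001,0.001,0.047,0,0,0,1],[0.001,0.001,0.051,0,0,0,1],[0.001,0.001,0.051,0,0,0,1],[0.001,0.001,0.051,0,0,0,1]]'
python3 - <<'E'
from h import *
s=r.state(); print(s['tcp_pos'].round(4),s['wrist_force'].round(1),s['torque'].round(2))
E
```

```text
t: 22.13
tcp_pos: [0.4778, 0.0351, 0.1161]
ee_rot: [-0.0, 0.732, 0.682, -0.001]
wrist_force: [-0.2, -1.1, -3.5]
grip_width: 0.0399
grasp_force: 30.0
[0.4778 0.0351 0.1161] [-0.2 -1.1 -3.5] [-0.34  0.17  0.02]
```

```bash
python3 -m creep '[[-0.0007,-0.0005,0.006,0,0,0,1],[-0.0007,-0.0005,0.01,0,0,0,1],[-0.0007,-0.0005,0.0125,0,0,0,1],[-0.0007,-0.0005,0.014,0,0,0,1],[-0.0007,-0.0005,0.0152,0,0,0,1],[-0.0007,-0.0005,0.016,0,0,0,1],[-0.0007,-0.0005,0.0165,0,0,0,1],[-0.0007,-0.0005,0.0165,0,0,0,1]]'
```

```text
t: 22.8
tcp_pos: [0.4779, 0.035, 0.0998]
ee_rot: [0.0, 0.731, 0.682, 0.0]
wrist_force: [-0.8, -0.5, -3.6]
grip_width: 0.0398
grasp_force: 30.0
```

Not yet in contact (Fz is still the part's weight), so I'm easing further in small steps.

```bash
python3 -m creep '[[0,0,0.0004,0,0,0,1],[0,0,0.0008,0,0,0,1],[0,0,0.0012,0,0,0,1],[0,0,0.0012,0,0,0,1]]'
```

```text
t: 23.13
tcp_pos: [0.4779, 0.0349, 0.0993]
ee_rot: [0.0, 0.731, 0.682, 0.0]
wrist_force: [-1.8, -0.8, 4.4]
grip_width: 0.0399
grasp_force: 30.0
```

Seated (Fz turned to +4 N). I'll release and rise clear of the post, then work out the cap's angle from the first pictures.

```bash
python3 -m creep '[[0,0,0.0002,0,0,0,1],[0,0,0.0002,0,0,0,0.5],[0,0,0.0002,0,0,0,0],[0,0,0.0002,0,0,0,0],[0,0,0.0002,0,0,0,0],[0,0,0.0002,0,0,0,0],[0,0,-0.02,0,0,0,0],[0,0,-0.055,0,0,0,0],[0,0,-0.09,0,0,0,0],[0,0,-0.125,0,0,0,0],[-0.02,0,-0.16,0,0,0,0],[-0.04,0,-0.195,0,0,0,0],[-0.05,0,-0.22,0,0,0,0],[-0.06,0,-0.235,0,0,0,0],[-0.06,0,-0.235,0,0,0,0],[-0.06,0,-0.235,0,0,0,0]]'
python3 - <<'E'
from h import *
T,im=snap('wrist','w10'); Ts,ims=snap('side','s10'); print(T.round(4).tolist(),r.state()['joint_pos'].round(2).tolist())
px,py,yaw=.4778,.0348,-.33
ux=np.array([np.cos(yaw),np.sin(yaw),0]);uy=np.array([-np.sin(yaw),np.cos(yaw),0]);uz=np.array([0,0,1.])
def bar(a,x=0): return np.array([px,py,.13])+ux*x+uy*(.125-.175*np.cos(a)+.015*np.sin(a))+uz*(.175*np.sin(a)+.015*np.cos(a))
for an in (1.8,1.9,2.0,2.1): print(an,bar(an).round(3),[proj(c,[bar(an,-.045),bar(an),bar(an,.045)]).round(0).tolist() for c in('side','scene')])
for n in ('clamp_ring','spacer','support','cap'):
  for d in cams.regions_of(n,'wrist')[:1]: print(n,d['conf'],np.round(d['bbox'],1).tolist(),fit(n,'wrist',d['bbox'][:2],T,{'clamp_ring':.087,'spacer':.052,'support':.016}[n],(.478,.035)) if n!='cap' else '')
E
```

```text
t: 24.47
tcp_pos: [0.4737, -0.025, 0.3336]
ee_rot: [0.0, 0.732, 0.682, 0.0]
wrist_force: [-0.6, 1.5, -0.8]
grip_width: 0.0935
grasp_force: 0.0
[[0.0709, 0.9975, 0.001, 0.4737], [0.9975, -0.0709, 0.0004, -0.025], [0.0004, 0.001, -1.0, 0.3336], [0.0, 0.0, 0.0, 1.0]] [-0.04, 0.24, 0.06, 1.72, -0.02, 1.19, -0.05]
1.8 [0.536 0.204 0.297] [[[185.0, 111.0], [200.0, 109.0], [215.0, 107.0]], [[414.0, 240.0], [392.0, 243.0], [369.0, 246.0]]]
1.9 [0.541 0.22  0.291] [[[184.0, 110.0], [199.0, 108.0], [214.0, 105.0]], [[416.0, 249.0], [394.0, 252.0], [371.0, 255.0]]]
2.0 [0.546 0.235 0.283] [[[184.0, 109.0], [199.0, 107.0], [214.0, 105.0]], [[418.0, 258.0], [395.0, 261.0], [373.0, 264.0]]]
2.1 [0.551 0.249 0.273] [[[184.0, 109.0], [199.0, 107.0], [213.0, 104.0]], [[419.0, 267.0], [397.0, 270.0], [374.0, 273.0]]]
clamp_ring 0.86 [280.6, 124.3, 72.0, 74.6] [0.47610775 0.03601524]
support 0.62 [283.6, 93.0, 58.0, 24.9] [0.48270103 0.07298084]
cap 0.85 [311.2, 10.2, 29.0, 20.3]
```

The initial scene and side readings of the bar ((396,246) and (199,109)) match a cap angle of about 1.83. I'll go above the bar with the fingers closing along the fixture's y, gripping 30 mm off the strap.

```bash
python3 -m creep '[[0.02,0.007,-0.01,0,0,-0.12,0],[0.04,0.014,-0.02,0,0,-0.24,0],[0.06,0.021,-0.026,0,0,-0.36,0],[0.081,0.028,-0.026,0,0,-0.48,0],[0.102,0.035,-0.026,0,0,-0.6,0],[0.123,0.042,-0.026,0,0,-0.72,0],[0.144,0.049,-0.026,0,0,-0.84,0],[0.166,0.056,-0.026,0,0,-0.96,0],[0.188,0.063,-0.026,0,0,-1.08,0],[0.21,0.07,-0.026,0,0,-1.2,0],[0.23,0.076,-0.026,0,0,-1.312,0],[0.23,0.076,-0.026,0,0,-1.312,0],[0.23,0.076,-0.026,0,0,-1.312,0],[0.23,0.076,-0.026,0,0,-1.312,0]]'
python3 - <<'E'
from h import *
T,im=snap('wrist','w11'); Ts,ims=snap('side','s11'); Tc,imc=snap('scene','c11'); print(T.round(4).tolist(),r.state()['joint_pos'].round(2).tolist())
o=np.hstack([cv2.resize(im[:,:],(400,300)),cv2.resize(imc[150:330,260:500],(400,300),interpolation=cv2.INTER_CUBIC)])
o2=np.hstack([cv2.resize(ims[80:260,130:370],(400,300),interpolation=cv2.INTER_CUBIC),np.zeros((300,400,3),np.uint8)])
cv2.imwrite('pics/c11.png',np.vstack([o,o2])[:,:,::-1])
for d in cams.regions_of('cap','wrist')[:1]: print(d['conf'],np.round(d['bbox'],1).tolist())
E
```

```text
t: 25.93
tcp_pos: [0.5654, 0.1983, 0.3589]
ee_rot: [-0.0, 0.165, 0.986, -0.001]
wrist_force: [0.1, 0.3, -0.1]
grip_width: 0.0928
grasp_force: 0.0
[[-0.9458, 0.3248, -0.0012, 0.5654], [0.3248, 0.9458, -0.0015, 0.1983], [0.0007, -0.0018, -1.0, 0.3589], [0.0, 0.0, 0.0, 1.0]] [-0.22, 0.45, -0.26, 1.33, 0.12, 1.38, 0.76]
0.7 [257.8, 176.5, 74.4, 137.4]
```

View pics/c11.png

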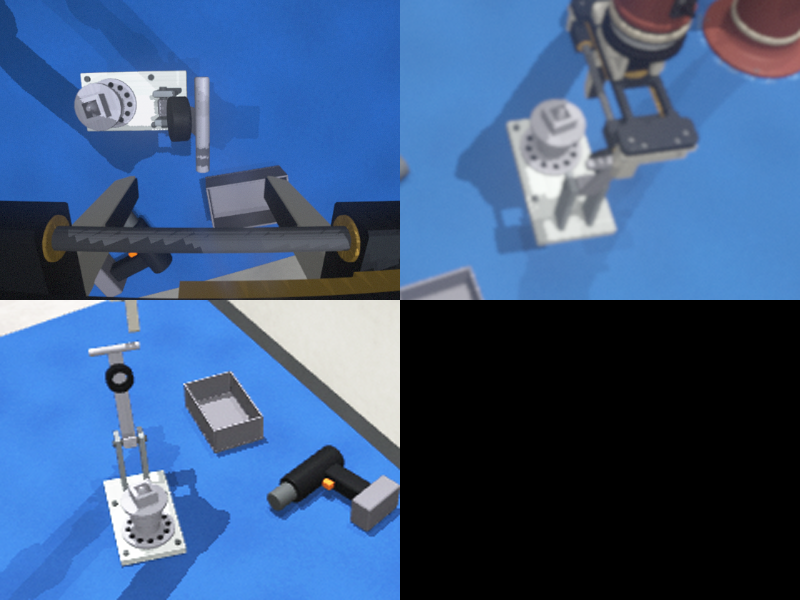

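The picture shows all three layers stacked on the post with the square boss on top. The cap's bar, in the wrist panel from (203,77) to (202,172), lies along the tool's x between the open fingers. I'll compute the grasp from that.

Run:
```python
from h import *
T=tool()
P=atz('wrist',[(284,108),(283,241)],.2955,T); print(P.round(4).tolist(),np.linalg.norm(P[0]-P[1]))
for p in (P[0],P[1],P.mean(0)): print((T[:3,:3].T@(p-T[:3,3])).round(4))
```

```text
[[0.4908, 0.226, 0.2955], [0.5769, 0.1957, 0.2955]] 0.09124067316346006
[0.0798 0.0022 0.0643]
[-0.0115  0.0015  0.0644]
[0.0342 0.0019 0.0643]
```

```bash
python3 -m creep '[[0.003,0.002,0.03,0,0,0,0],[0.003,0.002,0.055,0,0,0,0],[0.003,0.002,0.075,0,0,0,0],[0.003,0.002,0.082,0,0,0,0],[0.003,0.002,0.082,0,0,0,0],[0.003,0.002,0.082,0,0,0,1],[0.003,0.002,0.082,0,0,0,1],[0.003,0.002,0.082,0,0,0,1],[0.003,0.002,0.082,0,0,0,1],[0.003,0.002,0.082,0,0,0,1],[0.003,0.002,0.082,0,0,0,1],[0.003,0.002,0.082,0,0,0,1],[0.003,0.002,0.082,0,0,0,1],[0.003,0.002,0.082,0,0,0,1],[0.003,0.002,0.082,0,0,0,1],[0.003,0.002,0.082,0,0,0,1],[0.003,0.002,0.082,0,0,0,1]]'
python3 - <<'E'
from h import *
T=tool(); g=T[:3,3]-.019*T[:3,2]; print(g.round(4),T.round(4).tolist())
px,py,yaw=.4778,.0348,-.33
ux=np.array([np.cos(yaw),np.sin(yaw),0]);uy=np.array([-np.sin(yaw),np.cos(yaw),0])
v=g-[px,py,.13]; yy,zz=v@uy-.125,v[2]; R0=np.hypot(.175,.015); print('fixture x',v@ux,'y,z rel hinge',yy,zz,'r',np.hypot(yy,zz),R0)
b=np.arctan2(.015,.175); th=np.arctan2(zz,-yy); print('a',th-b)
# rows: bar angle th -> b (a=0), delta in tool axes from commanded now
for t in np.linspace(th,b,20)[1:]:
    dy=-R0*np.cos(t)-yy; dz=R0*np.sin(t)-zz
    print(round(t-b,2),(T[:3,:3].T@(uy*dy+np.array([0,0,dz]))).round(3).tolist())
E
```

```text
t: 27.55
tcp_pos: [0.5633, 0.2021, 0.2776]
ee_rot: [-0.0, 0.164, 0.987, -0.0]
wrist_force: [0.1, -0.1, -0.1]
grip_width: 0.0177
grasp_force: 0.0
[0.5633 0.2021 0.2966] [[-0.9464, 0.3229, -0.0001, 0.5633], [0.3229, 0.9464, -0.0, 0.2021], [0.0001, -0.0001, -1.0, 0.2776], [0.0, 0.0, 0.0, 1.0]]
fixture x 0.026721610167281563 y,z rel hinge 0.060964256586714255 0.16656660327251732 r 0.177372697749442 0.17564168070250294
a 1.8361526993144166
1.74 [0.0, -0.017, -0.003]
1.64 [0.0, -0.033, -0.007]
1.55 [0.0, -0.05, -0.009]
1.45 [0.0, -0.067, -0.009]
1.35 [0.0, -0.084, -0.008]
1.26 [0.0, -0.101, -0.004]
1.16 [0.0, -0.117, 0.0]
1.06 [0.0, -0.133, 0.006]
0.97 [0.0, -0.148, 0.014]
0.87 [0.0, -0.162, 0.023]
0.77 [0.0, -0.176, 0.034]
0.68 [0.0, -0.188, 0.045]
0.58 [0.0, -0.199, 0.058]
0.48 [0.0, -0.209, 0.072]
0.39 [0.0, -0.217, 0.087]
0.29 [0.0, -0.224, 0.102]
0.19 [0.0, -0.23, 0.118]
0.1 [0.0, -0.234, 0.135]
0.0 [0.0, -0.236, 0.152]
```

```bash
python3 -m creep '[[0,0,0,0,0,0,1],[0,0,0,0,0,0,1],[0,0,0,0,0,0,1],[0,-0.008,-0.002,0,0,0,1],[0,-0.017,-0.003,0,0,0,1],[0,-0.025,-0.005,0,0,0,1],[0,-0.033,-0.007,0,0,0,1],[0,-0.042,-0.008,0,0,0,1],[0,-0.05,-0.009,0,0,0,1],[0,-0.059,-0.009,0,0,0,1],[0,-0.067,-0.009,0,0,0,1],[0,-0.076,-0.0085,0,0,0,1],[0,-0.084,-0.008,0,0,0,1],[0,-0.101,-0.004,0,0,0,1],[0,-0.117,0,0,0,0,1],[0,-0.125,0.003,0,0,0,1],[0,-0.125,0.003,0,0,0,1]]'
python3 - <<'E'
from h import *
T=tool(); g=T[:3,3]-.019*T[:3,2]
px,py,yaw=.4778,.0348,-.33
ux=np.array([np.cos(yaw),np.sin(yaw),0]);uy=np.array([-np.sin(yaw),np.cos(yaw),0])
v=g-[px,py,.13]; yy,zz=v@uy-.125,v[2]; print('x',v@ux,yy,zz,'r',np.hypot(yy,zz),'a',np.arctan2(zz,-yy)-.0855); print(r.state()['torque'].round(2), T.round(3).tolist())
E
```

```text
t: 28.97
tcp_pos: [0.5219, 0.0788, 0.2734]
ee_rot: [-0.001, 0.166, 0.986, -0.003]
wrist_force: [1.9, -4.2, 0.7]
grip_width: 0.013
grasp_force: 30.0
x 0.02746937174841028 -0.06898605217575296 0.16236221684297203 r 0.17641021754127503 a 1.0835190112730113
[-0.58 -0.62  0.01] [[-0.945, 0.327, -0.003, 0.522], [0.327, 0.945, -0.005, 0.079], [0.001, -0.006, -1.0, 0.273], [0.0, 0.0, 0.0, 1.0]]
```

```bash
python3 -m creep '[[0,-0.008,0.003,0,0,0,1],[0,-0.016,0.007,0,0,0,1],[0,-0.023,0.011,0,0,0,1],[0,-0.030,0.015,0,0,0,1],[0,-0.037,0.020,0,0,0,1],[0,-0.044,0.025,0,0,0,1],[0,-0.051,0.031,0,0,0,1],[0,-0.057,0.036,0,0,0,1],[0,-0.063,0.042,0,0,0,1],[0,-0.074,0.055,0,0,0,1],[0,-0.084,0.069,0,0,0,1],[0,-0.092,0.084,0,0,0,1],[0,-0.096,0.091,0,0,0,1],[0,-0.099,0.099,0,0,0,1],[0,-0.102,0.107,0,0,0,1],[0,-0.105,0.115,0,0,0,1],[0,-0.107,0.123,0,0,0,1],[0,-0.109,0.132,0,0,0,1],[0,-0.109,0.132,0,0,0,1]]'
python3 - <<'E'
from h import *
T=tool(); g=T[:3,3]-.019*T[:3,2]
px,py,yaw=.4778,.0348,-.33
ux=np.array([np.cos(yaw),np.sin(yaw),0]);uy=np.array([-np.sin(yaw),np.cos(yaw),0])
v=g-[px,py,.13]; yy,zz=v@uy-.125,v[2]; print('x',v@ux,yy,zz,'r',np.hypot(yy,zz),'a',np.arctan2(zz,-yy)-.0855); print(r.state()['torque'].round(2), T.round(3).tolist())
E
```

```text
t: 30.55
tcp_pos: [0.4883, -0.0198, 0.1409]
ee_rot: [0.0, 0.164, 0.987, 0.0]
wrist_force: [6.9, -0.0, -3.2]
grip_width: 0.0129
grasp_force: 30.0
x 0.027621961844924253 -0.1733035802061831 0.029890775653912988 r 0.1758624160571937 a 0.08529599935294062
[ 0.03 -1.58  0.09] [[-0.946, 0.323, 0.001, 0.488], [0.323, 0.946, 0.0, -0.02], [-0.001, 0.001, -1.0, 0.141], [0.0, 0.0, 0.0, 1.0]]
```

```bash
python3 -m creep '[[0,-0.0005,0.003,0,0,0,1],[0,-0.001,0.006,0,0,0,1],[0,-0.0015,0.009,0,0,0,1],[0,-0.002,0.011,0,0,0,1],[0,-0.002,0.013,0,0,0,1],[0,-0.002,0.014,0,0,0,1],[0,-0.002,0.014,0,0,0,1]]'
```

```text
t: 31.13
tcp_pos: [0.4877, -0.0218, 0.128]
ee_rot: [0.001, 0.164, 0.987, -0.0]
wrist_force: [5.6, -1.4, -1.3]
grip_width: 0.013
grasp_force: 30.0
```

```bash
python3 -m creep '[[0,0,0.001,0,0,0,1],[0,0,0.002,0,0,0,1],[0,0,0.003,0,0,0,1],[0,0,0.003,0,0,0,1],[0,0,0.003,0,0,0,1]]'
```

```text
t: 31.55
tcp_pos: [0.4876, -0.0221, 0.1251]
ee_rot: [0.0, 0.164, 0.987, -0.0]
wrist_force: [5.4, -2.1, 0.3]
grip_width: 0.0131
grasp_force: 30.0
```

```bash
python3 -m creep '[[0,0,0.001,0,0,0,1],[0,0,0.002,0,0,0,1],[0,0,0.002,0,0,0,1],[0,0,0.002,0,0,0,1]]'
```

```text
t: 31.88
tcp_pos: [0.4875, -0.0223, 0.1231]
ee_rot: [0.0, 0.164, 0.987, -0.0]
wrist_force: [4.8, -1.6, 0.9]
grip_width: 0.0131
grasp_force: 30.0
```

```bash
python3 -m creep '[[0,0,0.001,0,0,0,1],[0,0,0.002,0,0,0,1],[0,0,0.002,0,0,0,1],[0,0,0.002,0,0,0,1]]'
```

```text
t: 32.22
tcp_pos: [0.4875, -0.0225, 0.1211]
ee_rot: [0.0, 0.164, 0.986, -0.001]
wrist_force: [5.5, -2.3, 0.9]
grip_width: 0.0131
grasp_force: 30.0
```

```bash
python3 -m creep '[[0,0,0.0007,0,0,0,1],[0,0,0.0015,0,0,0,1],[0,0,0.0015,0,0,0,1],[0,0,0.0015,0,0,0,1]]'
python3 - <<'E'
from h import *
px,py,yaw=.4778,.0348,-.33
ux=np.array([np.cos(yaw),np.sin(yaw),0]);uy=np.array([-np.sin(yaw),np.cos(yaw),0]);uz=np.array([0,0,1.])
def bar(a,x=0): return np.array([px,py,.13])+ux*x+uy*(.125-.175*np.cos(a)+.015*np.sin(a))+uz*(.175*np.sin(a)+.015*np.cos(a))
for c in ('side','scene'):
    T,im=snap(c,c+'12')
    for an in(-.05,0,.05): print(c,an,proj(c,[bar(an,-.045),bar(an,0),bar(an,.045)]).round(1).tolist())
    for d in cams.regions_of('cap',c)[:2]:
        p=np.argwhere(d['pixels']); print(c,d['conf'],np.round(d['bbox'],1).tolist(),p.min(0),p.max(0))
E
```

```text
t: 32.55
tcp_pos: [0.4874, -0.0226, 0.1201]
ee_rot: [0.0, 0.164, 0.986, -0.001]
wrist_force: [4.3, -2.6, 3.9]
grip_width: 0.0129
grasp_force: 30.0
side -0.05 [[202.5, 204.2], [218.1, 201.3], [233.6, 198.5]]
side 0 [[202.2, 201.9], [217.8, 199.0], [233.3, 196.2]]
side 0.05 [[201.8, 199.5], [217.5, 196.6], [233.1, 193.8]]
side 0.62 [209.6, 184.4, 14.4, 48.9] [160 202] [204 216]
scene -0.05 [[369.0, 194.9], [351.8, 197.1], [334.5, 199.2]]
scene 0 [[369.6, 193.1], [352.3, 195.2], [334.9, 197.3]]
scene 0.05 [[370.3, 191.3], [352.9, 193.4], [335.4, 195.6]]
scene 0.7 [362.0, 235.2, 30.3, 54.9] [210 347] [264 378]
scene 0.16 [355.8, 253.6, 64.9, 86.5] [210 325] [296 388]
```

Fz jumped to 3.9 N, so contact has started. Pressing a little more.

```bash
python3 -m creep '[[0,0,0.0005,0,0,0,1],[0,0,0.001,0,0,0,1],[0,0,0.001,0,0,0,1],[0,0,0.001,0,0,0,1]]'
```

```text
t: 33.08
tcp_pos: [0.4875, -0.0226, 0.12]
ee_rot: [0.001, 0.164, 0.986, -0.001]
wrist_force: [2.3, -2.8, 10.1]
grip_width: 0.0131
grasp_force: 30.0
```

```bash
python3 -m creep '[[0,0,0.0005,0,0,0,1],[0,0,0.001,0,0,0,1],[0,0,0.001,0,0,0,1],[0,0,0.001,0,0,0,1]]'
```

```text
t: 33.42
tcp_pos: [0.4875, -0.0226, 0.1199]
ee_rot: [0.001, 0.164, 0.986, -0.001]
wrist_force: [0.8, -3.3, 18.2]
grip_width: 0.0132
grasp_force: 30.0
```

Firm: 18 N with no further travel. I'll open only about 25 mm, because a full opening would swing the inner finger into the cap. Then I'll rise and move away.

```bash
python3 -m creep '[[0,0,-0.002,0,0,0,1],[0,0,-0.002,0,0,0,0.72],[0,0,-0.002,0,0,0,0.72],[0,0,-0.002,0,0,0,0.72],[0,0,-0.002,0,0,0,0.72]]'
```

```text
t: 33.83
tcp_pos: [0.4848, -0.021, 0.119]
ee_rot: [-0.003, 0.163, 0.987, -0.0]
wrist_force: [1.0, 0.7, -0.4]
grip_width: 0.0259
grasp_force: 0.0
```

```bash
python3 -m creep '[[0,0,-0.008,0,0,0,0.72],[0,0,-0.02,0,0,0,0.72],[0,0,-0.045,0,0,0,0.72],[0,0,-0.08,0,0,0,0.72],[0,0,-0.12,0,0,0,0.72],[0,-0.03,-0.15,0,0,0,0.72],[0,-0.06,-0.18,0,0,0,0.72],[0,-0.08,-0.19,0,0,0,0.72],[0,-0.08,-0.19,0,0,0,0.72],[0,-0.08,-0.19,0,0,0,0.72]]'
python3 - <<'E'
from h import *
px,py,yaw=.4778,.0348,-.33
ux=np.array([np.cos(yaw),np.sin(yaw),0]);uy=np.array([-np.sin(yaw),np.cos(yaw),0]);uz=np.array([0,0,1.])
def bar(a,x=0): return np.array([px,py,.13])+ux*x+uy*(.125-.175*np.cos(a)+.015*np.sin(a))+uz*(.175*np.sin(a)+.015*np.cos(a))
for c in ('side','scene','wrist'):
    T,im=snap(c,c+'13')
    for an in(-.05,0,.05): print(c,an,proj(c,[bar(an,-.045),bar(an,0),bar(an,.045)],T).round(1).tolist())
    for n in('cap','clamp_ring','spacer','support'):
      for d in cams.regions_of(n,c)[:1]:
        p=np.argwhere(d['pixels']); print(c,n,round(d['conf'],2),np.round(d['bbox'],1).tolist())
# bar in wrist: bright pixels profile around predicted bar, at tool-x lines
im=cv2.imread('pics/side13.png'); 
for dx in (-.04,.03,.04):
    u,v=proj('side',[bar(0,dx)])[0]; print(dx,round(u),round(v),im[int(v)-9:int(v)+12,int(round(u))].tolist())
E
```

```text
t: 34.67
tcp_pos: [0.4607, -0.0977, 0.3109]
ee_rot: [0.0, 0.165, 0.986, 0.0]
wrist_force: [0.6, 0.6, -0.9]
grip_width: 0.026
grasp_force: 0.0
side -0.05 [[202.5, 204.2], [218.1, 201.3], [233.6, 198.5]]
side 0 [[202.2, 201.9], [217.8, 199.0], [233.3, 196.2]]
side 0.05 [[201.8, 199.5], [217.5, 196.6], [233.1, 193.8]]
side cap 0.77 [218.1, 181.3, 30.5, 46.3]
side clamp_ring 0.81 [214.7, 200.8, 25.5, 18.1]
side spacer 0.69 [216.9, 198.0, 48.2, 76.6]
side support 0.78 [219.6, 216.3, 29.4, 16.7]
scene -0.05 [[369.0, 194.9], [351.8, 197.1], [334.5, 199.2]]
scene 0 [[369.6, 193.1], [352.3, 195.2], [334.9, 197.3]]
scene 0.05 [[370.3, 191.3], [352.9, 193.4], [335.4, 195.6]]
scene cap 0.77 [357.7, 226.5, 43.0, 73.3]
scene clamp_ring 0.74 [352.8, 226.4, 32.6, 27.4]
scene spacer 0.72 [357.6, 243.7, 64.9, 107.3]
scene support 0.69 [347.1, 240.2, 29.3, 32.5]
wrist -0.05 [[363.8, 117.6], [361.0, 164.3], [358.3, 208.1]]
wrist 0 [[366.5, 117.8], [363.6, 165.7], [360.6, 210.5]]
wrist 0.05 [[369.8, 118.1], [366.7, 167.2], [363.6, 213.0]]
wrist cap 0.83 [450.8, 162.3, 192.1, 94.2]
wrist clamp_ring 0.94 [
[... 478 characters left out ...]
5, 255, 255], [255, 255, 255], [255, 255, 255], [255, 255, 255], [255, 255, 255], [253, 252, 251], [245, 239, 240], [246, 240, 240], [237, 230, 232], [202, 192, 190], [145, 137, 137], [234, 227, 226], [242, 237, 236], [242, 237, 237], [185, 176, 177], [135, 127, 128], [227, 228, 223], [251, 249, 248], [242, 236, 236], [209, 198, 199]]
0.04 232 196 [[237, 142, 73], [236, 142, 72], [236, 143, 70], [238, 145, 75], [236, 142, 73], [238, 145, 74], [234, 147, 81], [232, 164, 110], [235, 214, 201], [245, 239, 238], [219, 209, 208], [163, 154, 153], [237, 236, 235], [255, 255, 255], [255, 255, 255], [255, 255, 255], [255, 255, 255], [255, 255, 255], [255, 255, 255], [255, 255, 255], [255, 255, 255]]
```

The networks see the cap over the stack, and the bar's side-view rows fit an angle of about 0. As a check and final seating, I'll touch the bar from above with closed fingertips, expecting its top at about z = 0.152.

```bash
python3 -m creep '[[0,0.03,0.02,0,0,0,1],[0,0.06,0.04,0,0,0,1],[0,0.08,0.07,0,0,0,1],[0,0.08,0.1,0,0,0,1],[0,0.08,0.125,0,0,0,1],[0,0.08,0.14,0,0,0,1],[0,0.08,0.148,0,0,0,1],[0,0.08,0.148,0,0,0,1],[0,0.08,0.152,0,0,0,1],[0,0.08,0.154,0,0,0,1],[0,0.08,0.156,0,0,0,1],[0,0.08,0.156,0,0,0,1]]'
```

```text
t: 36.42
tcp_pos: [0.4875, -0.0214, 0.1546]
ee_rot: [0.001, 0.164, 0.986, 0.0]
wrist_force: [-0.1, -1.0, 0.6]
grip_width: 0.0004
grasp_force: 0.0
```

```bash
python3 -m creep '[[0,0,0.001,0,0,0,1],[0,0,0.002,0,0,0,1],[0,0,0.003,0,0,0,1],[0,0,0.003,0,0,0,1]]'; python3 -m creep '[[0,0,0.001,0,0,0,1],[0,0,0.001,0,0,0,1],[0,0,0.001,0,0,0,1]]'
```

```text
t: 36.75
tcp_pos: [0.4875, -0.0213, 0.1522]
ee_rot: [0.001, 0.164, 0.987, -0.0]
wrist_force: [-1.4, -0.3, 5.2]
grip_width: 0.0006
grasp_force: 3.1
t: 37.0
tcp_pos: [0.4876, -0.0214, 0.152]
ee_rot: [0.001, 0.164, 0.987, -0.0]
wrist_force: [-2.4, -0.2, 12.2]
grip_width: 0.0004
grasp_force: 6.1
```

The bar's top is at z = 0.152 and firm, which is the shut position on a full stack. Retreating clear and handing in.

```bash
python3 -m creep '[[0,0,-0.01,0,0,0,1],[0,0,-0.04,0,0,0,1],[0,0,-0.08,0,0,0,1],[0,-0.03,-0.11,0,0,0,1],[0,-0.06,-0.13,0,0,0,1],[0,-0.06,-0.13,0,0,0,1],[0,-0.06,-0.13,0,0,0,1]]' && python3 -c "
from workcell import r
print(r.close_job())"
```

```text
t: 37.58
tcp_pos: [0.4679, -0.0799, 0.2813]
ee_rot: [0.002, 0.166, 0.986, -0.0]
wrist_force: [-0.5, -0.5, -1.0]
grip_width: 0.0008
grasp_force: 0.0
the job is handed in; nothing more can be done
None
```

The support, spacer and clamp ring are seated on the post in that order, the cap is shut and rests on the clamp ring, and the job was handed in at about 37.6 s with the arm clear and the drill, jar and bin not touched; the verdict was not reported.

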